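# Start the press screw in the glue-up press

## Robot

A 6-joint arm with a two-finger parallel gripper is mounted at the origin on the work surface. World frame = base frame: x ahead of the robot, y to its left, z up, the work surface at z = 0. Lengths are in m, angles in rad, forces in N, time in s.
With the tool pointing down it reaches from about 0.35 to 0.775 m from the base axis. Payload 5.5 kg.
Tool frame: the origin (TCP) lies at the very end of the fingers, on their centre line; the grasp point (between the pads) lies 19 mm behind it; z points along the fingers, y is the line along which they close (so a half turn about z gives the same grasp; the last joint's range is limited). The gripper opens to 85 mm and grips with 20 to 120 N. Pads are 22 mm wide; open, the fingers measure 114 mm over their backs; the gripper's body (76 mm by 85 mm) begins 54 mm behind the grasp point. The pads swing forward as they close: fully open they stand 13 mm farther back than shut.
Start: joints at [1.187, 0.313, 0.046, 1.304, 0, 1.431], TCP at [0.139, 0.558, 0.231] pointing down, gripper open.
Joint ranges: [-2.76, 2.76], [-0.86, 1.69], [-1.03, 1.26], [-2.2, 2.34], [-1.47, 1.5], [-3.14, 3.14]. Speed limits (rad/s): [2.57, 2.57, 3.14, 3.14, 3.14, 3.14].

## Interface

Orientations are given as a unit quaternion [w, x, y, z].
In Python, from workcell import get_state, read_camera, calibration, hand_in gives the robot as it stands.
- The arm moves only by the tool drive_tool, never from a script. Its argument "deltas" is a list that holds one entry, the list of rows, each a list of 7 numbers: the closure in counts, from 0 (fully open) to 255 (shut), then the shift along the tool's x, y, z in m, then the turn, a rotation vector about the tool's x, y, z in degrees. A call has 1 to 12 rows; each row is the pose to reach, as a shift and turn from the pose commanded when the call began, along the tool's axes at that moment; what a row does not reach only later rows make up. A row lasts 1/8 s, in which the tool goes at most 62.5 mm and 10.7 degrees, less where a joint would pass 70% of its speed; a pose out of reach is approached as far as the arm can. A call with a gripper value outside its range is refused whole. The fingers move at their own pace and stop on an object; "newtons" is the grip in N (left out, the last holds). Time passes only in rows, so rows that repeat a pose let the fingers close. It gives the time, the measured TCP pose, the force, the opening and the grip force at its end, in the units of the state.
- get_state(): the state, without advancing time (a new reading comes with each control period).
- read_camera(name): name is "side" or "top"; returns (picture, depth): 384x512x3 uint8, red, green, blue; 384x512 float32, m along the optical axis (not along the pixel's ray), 0 where there is no reading.
- calibration(name): a dict with "mtx" (3x3 intrinsics, pixels), "k1" (the pictures are not rectified: a ray, as slopes to the right and down, at radius r is drawn at 1 + k1 r^2 times it, then the intrinsics apply), "world_from_camera" (4x4, takes a point from camera to world coordinates). Camera axes: x right, y up, looking along -z (the intrinsics and any distortion apply to the point x, -y, -z); pixel columns grow to the right and rows downward; lengths in m; the calibration is good to about 2 mm. A picture is of the moment at which its call begins. calibration takes no time and is no camera call.
- hand_in(): hands the job in; it is judged then, once.
The state is a dict: "clock": time; "joint_pos": joint angles; "qvel": joint speeds; "tau": joint torques, N m; "tcp_pos": TCP position; "orientation": TCP orientation; "wrist_force": force on the tool from outside, world axes, zero at the start; "ft_torque": the same for the moment, N m; "finger_gap": finger opening in m; "grip_force": force on a finger pad.
Only numpy, scipy, OpenCV 4.12 (cv2) and the standard library are available. Lean on these libraries where they do the work, as an engineer would, in place of code of your own. Each camera call takes 0.05 s, during which the arm holds its last target. There are 200 camera calls.

## Task

On the foam glue-up press, lock the carriage by turning the black wing knob clockwise until it is tight. Then take the press screw, which stands loose in the threaded boss, by its square head: turn it backward (anticlockwise) only until it drops into the thread, stop there, and turn it forward (clockwise) one full turn, so that the thread is started. Finish still gripping the head of the started screw, so that the swivel foot can be fitted from below; do not lift the screw out of the boss, do not let the carriage slide along its bars, and leave everything else where it is.

Things in the scene. Friction and masses are not known exactly. Their poses are not given: they have to be found in the camera images.
- press: Glue-up press for foam blanks: plywood base 220 x 440 x 12 mm, two tube uprights, and two parallel steel bars (12 mm wide, 30 mm high, 400 mm long, tops 135 mm above the table) that run along its y axis. Fixed to the table, placed and yawed differently each time. Origin: centre of the base's underside; z up.
- carriage: Grey saddle plate 94 (x) x 190 (y) x 10 mm on the two bars, 0 to 55 mm either side of their middle. It slides along its own y axis: loose it moves at about 2 N, with the knob tight it holds 25 N. Origin: centre of its underside, 135 mm above the table; axes parallel to the press's, z up. The threaded boss stands at y = -50 mm, the clamp knob at y = +50 mm in its frame; both at x = 0.
- clamp_knob (a joint): Angle of the wing clamp knob, rad. Grows clockwise (seen from above). It starts loose, 0 to 0.35; from about 1.15 it begins to bite, and 1.55 is its stop, fully tight; it stays where it is left. Turning it takes about 0.12 N m, up to 0.2 at the stop.
- knob_grip (a point): Centre of the knob's wing, on its turning axis (which is vertical). The wing is a black plastic bar 46 mm long (this frame's x), 15 mm thick (y), 21 mm high (from 10.5 below to 11 above this point), on a hub 24 mm across. This point is 34.5 mm above the carriage's origin, 24.5 mm above the saddle plate's top.
- screw: Press screw, steel, 116 mm long, about 0.37 kg, loose and upright in the boss (leans up to 3 degrees). Origin: centre of its lower end, z up along it. Core 18 mm across; right-hand thread of pitch 8 mm, 28 mm across, begins 38 mm above the origin. Its top 24 mm is a square head, 26 mm across the flats, which face the screw's x and y. No stop in the thread; up to 2 mm axial play once started.
- head (a point): Centre of the square head: on the screw's axis, 104 mm above the screw's origin, about 78 mm above the carriage's origin at the start. Turned back (anticlockwise from above), the screw climbs at 8 mm a turn until its thread's end passes the upper end of the boss's thread; there it falls about 7 mm at once, unless the hand carries it. Turned forward after that it sinks 8 mm a turn.
- thread_start (a point): Lower end of the screw's thread: 14 mm from the screw's axis on its +x side, 38 mm above its origin. At the start it rests on the boss's first thread, 0.8 to 1.7 rad clockwise of the place where it drops. Hidden in the boss once dropped.
- boss_mouth (a point): On the axis of the threaded boss (44 mm across, fixed in the saddle plate), at the height of its thread's upper end, 14 mm above the carriage's origin; axes as the carriage. The screw drops when thread_start points along this frame's -x, give or take 0.4 rad. In this frame thread_start has z about 0 before the drop, -7 mm after it, -15 mm one turn later.
- stack: Glue-up lying on the press's base under the bars: two lilac foam slabs, together 90 x 240 x 50 mm, with a plywood pressing board 100 x 250 x 12 mm on them. Leave alone. Origin: centre of underside.
- foot: Swivel foot for the screw, steel disc 52 mm across, 24 mm high, lying on the press's base. Leave alone.
- sanding_block: Cork sanding block 60 x 110 x 32 mm on the table. Leave alone.
- wrench: Steel wrench 200 mm long on the table. Leave alone.
- glue: White glue bottle, 56 mm across, 150 mm high, on the table. Leave alone.
- bone: Bone-shaped lilac foam carving, 190 x 85 x 40 mm, on the table. Leave alone.
- brush: Flat brush with wooden handle, 200 mm long, on the table. Leave alone.
Mind the look-alikes: they are no part of the job. What is shaped like the screw but yellow is not meant.

How it is judged:
On the way, in this order (a step that is already met when the one before it is completed fails the run):
1. the clamp knob is tight (value of joint clamp_knob above 1.35 rad), for 0.2 s.
2. the screw has been turned back to the upper end of the boss's thread, still resting on it (x of thread_start in the frame of boss_mouth below -0.0115 m and z of thread_start in the frame of boss_mouth between -0.003 and 0.006 m), for 0.02 s.
3. the screw has dropped into the thread (x of thread_start in the frame of boss_mouth below 0 m and z of thread_start in the frame of boss_mouth between -0.01 and -0.0045 m), for 0.2 s.
At the end, for the whole second after the job is handed in: The screw sits in the boss's thread one turn (give or take a quarter turn) past the place where it dropped, upright within 7 degrees and at rest, its head gripped by the fingers with more than 3 N; the knob is turned to 1.35 rad or more; the carriage is within 12 mm of where it stood (value of joint clamp_knob above 1.35 rad and z of thread_start in the frame of boss_mouth between -0.019 and -0.0105 m and x of thread_start in the frame of boss_mouth below 0 m and angle between screw's own z axis and vertical below 0.12 rad and contact force between the fingers and screw above 3 N and linear speed of screw below 0.01 m/s and angular speed of screw below 0.1 rad/s and distance of carriage from where it was at the start of the episode below 0.012 m); the arm keeps its last pose, push and grip.
It fails at once if the screw is lifted out of the boss (z of thread_start in the frame of boss_mouth above 0.015 m).
It fails at once if the screw is turned forward before it has dropped, or far back past the drop (x of thread_start in the frame of boss_mouth above 0.009 m and z of thread_start in the frame of boss_mouth above -0.007 m).
It fails at once if the screw is turned in more than about one and a half turns (z of thread_start in the frame of boss_mouth below -0.0205 m).
It fails at once if the carriage slides along its bars (distance of carriage from where it was at the start of the episode above 0.015 m).
It fails at once if a bystander is disturbed (distance of any of stack, foot, sanding_block, wrench, glue, bone, brush from where it was at the start of the episode above 0.03 m).
It also fails if it takes over 72 s, if anything falls off the work surface, if the arm or the gripper's body presses on something with over 40 N, if the wrist force passes 120 N, or if a joint passes its speed limit or range.

## Working session

There is one attempt and no reset: what is moved stays moved. The work goes in short steps, Python scripts to look and compute and a tool call to move; the robot and the scene stay as the last step left them, time stands still between calls to the robot, and variables do not carry over. Pictures are saved under pics/ and viewed, at most 10 in all, crops included, and the job is handed in when it is done.

Besides the shell and the picture viewer there is one more tool, called after "Emit:" as a command line: name --argument value ..., lists and objects as JSON in quotes. drive_tool: Moves the arm, as the interface text tells. Its arguments: {"type":"object","properties":{"deltas":{"type":"array","items":{"type":"array","items":{"type":"array","items":{"type":"number"}}}},"newtons":{"type":"number"}},"required":["deltas"]}

```bash
mkdir -p pics; cat > h.py <<'E'
import numpy as np, cv2
from workcell import get_state, read_camera, calibration
def cloud(name, depth):
    c=calibration(name); K=np.array(c["mtx"]); k1=c["k1"]; T=np.array(c["world_from_camera"])
    h,w=depth.shape; u,v=np.meshgrid(np.arange(w),np.arange(h))
    pts=np.stack([u,v],-1).reshape(-1,1,2).astype(np.float64)
    n=cv2.undistortPoints(pts,K,np.array([k1,0,0,0,0.])).reshape(h,w,2)
    P=np.stack([n[...,0]*depth,-n[...,1]*depth,-depth],-1)
    W=P@T[:3,:3].T+T[:3,3]; W[depth==0]=np.nan
    return W
E
python3 - <<'E'
from h import *
ims=[]
for n in("top","side"):
    p,d=read_camera(n); np.savez(f"{n}0.npz",p=p,d=d)
    cv2.imwrite(f"pics/{n}0.png",cv2.resize(p[...,::-1],(800,600),interpolation=cv2.INTER_CUBIC))
print(get_state()); print(calibration("top"));print(calibration("side"))
E
```

```text
{'clock': 0.1, 'joint_pos': array([ 1.18736858e+00,  3.13960571e-01,  4.50823557e-02,  1.30358884e+00,
       -1.12273421e-05,  1.43116558e+00]), 'qvel': array([ 1.50260634e-03, -1.73976723e-03,  2.98094158e-03, -1.56385227e-04,
       -7.38820042e-05, -2.66456871e-04]), 'tau': array([ 2.47407326e-03, -4.81725705e+01,  2.99245244e+01,  1.26894104e-02,
       -2.09728983e-04, -8.95862627e-06]), 'tcp_pos': array([0.13865634, 0.5575621 , 0.23047378]), 'orientation': array([-2.10567087e-04,  1.21596793e-01,  9.92579227e-01, -8.08408529e-04]), 'wrist_force': array([-0.37907214, -0.5256526 , -0.34281769]), 'ft_torque': array([-0.02867705, -0.01607581, -0.08609007]), 'grip_force': 0.0, 'finger_gap': 0.085278157600587}
{'mtx': array([[391.32769445,   0.        , 248.9729932 ],
       [  0.        , 391.32769445, 193.70752818],
       [  0.        ,   0.        ,   1.        ]]), 'k1': -0.08811042906095629, 'world_from_camera': array([[ 0.01771175,  0.99062116, -0.13548437,  0.41927294],
       [-0.99978445,  0.01607922, -0.01313449, -0.01613457],
       [-0.01083282,  0.13568781,  0.99069242,  1.38281795],
       [ 0.        ,  0.        ,  0.        ,  1.        ]])}
{'mtx': array([[396.26504544,   0.        , 256.30889461],
       [  0.        , 396.26504544, 191.13445584],
       [  0.        ,   0.        ,   1.        ]]), 'k1': -0.05743257761369171, 'world_from_camera': array([[ 0.86438913,  0.24190548, -0.44080969, -0.02149269],
       [-0.50282035,  0.41276222, -0.75947287, -0.98778883],
       [-0.00177106,  0.87812817,  0.47842217,  0.76954487],
       [ 0.        ,  0.        ,  0.        ,  1.        ]])}
```

View pics/top0.png

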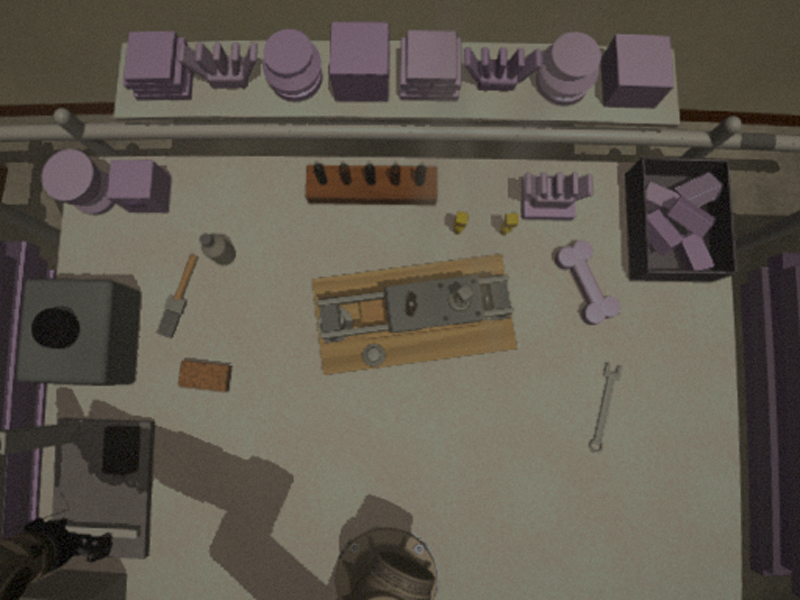

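View pics/side0.png

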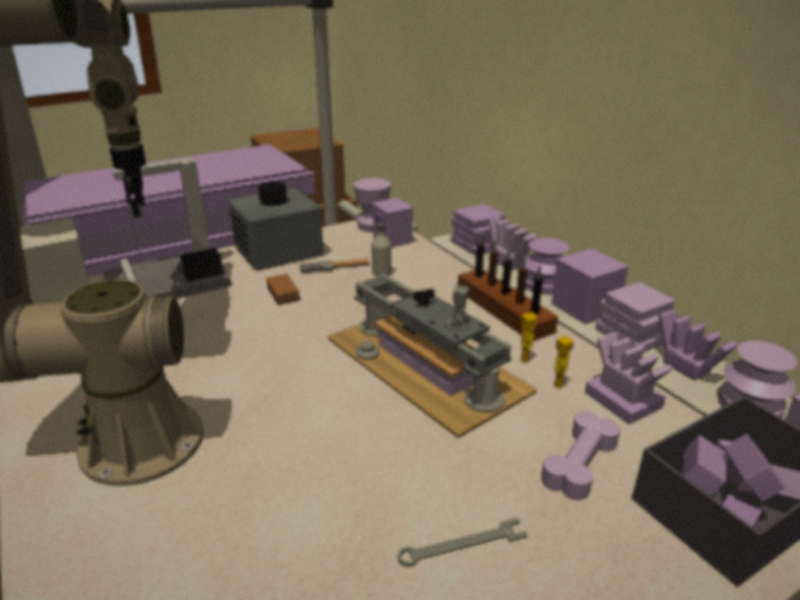

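The top picture shows the carriage on the bars with the black wing knob at (411,302) and the steel screw at (462,292). The yellow look-alikes stand on the table at (460,220) and (510,222). The grey screw in the boss is the one meant. I'll confirm it in a crop and measure.

```bash
python3 - <<'E'
from h import *
a=np.load("top0.npz"); b=np.load("side0.npz")
ca=a["p"][155:235,195:335]; cb=b["p"][175:255,220:330]
A=cv2.resize(ca[...,::-1],(780,446),interpolation=cv2.INTER_CUBIC)
cv2.imwrite("pics/crop_top.png",cv2.convertScaleAbs(A,alpha=1.6))
W=cloud("top",a["d"]); S=cloud("side",b["d"])
x=W[155:245,195:335].reshape(-1,3); rgb=a["p"][155:245,195:335].reshape(-1,3)
# saddle plate top z~.145
m=(abs(x[:,2]-.145)<.004)
print("plate n",m.sum(),cv2.minAreaRect((x[m][:,:2]*1000).astype(np.float32)))
m=x[:,2]>.190; print("head top",m.sum(),x[m].mean(0) if m.any() else 0,x[m]); 
m=(x[:,2]>.165)&(x[:,2]<.189); print("mid",np.c_[x[m],rgb[m]].round(3))
E
```

```text
plate n 1390 ((586.212646484375, -60.7342529296875), (94.58766174316406, 331.08502197265625), 8.64462661743164)
head top 86 [ 0.59998777 -0.14306061  0.22310356] [[ 0.61567813 -0.14139538  0.2229666 ]
 [ 0.6154098  -0.14419552  0.22484477]
 [ 0.6155711  -0.14727336  0.22418635]
 [ 0.61340223 -0.13890882  0.21805782]
 [ 0.61257486 -0.14135968  0.22331977]
 [ 0.61256218 -0.14432418  0.22369363]
 [ 0.61221564 -0.1470605   0.22606925]
 [ 0.61242393 -0.15016999  0.2251183 ]
 [ 0.60887736 -0.13500439  0.22671762]
 [ 0.60938752 -0.13829581  0.22390855]
 [ 0.6099741  -0.14165221  0.22063546]
 [ 0.609914   -0.14458993  0.22130437]
 [ 0.60980561 -0.14749126  0.22226726]
 [ 0.60966017 -0.15036184  0.22345556]
 [ 0.60925332 -0.15303828  0.22623489]
 [ 0.60641292 -0.12942364  0.22260199]
 [ 0.60618478 -0.13225553  0.22432194]
 [ 0.60599342 -0.13510231  0.22581329]
 [ 0.60672645 -0.13854537  0.22157767]
 [ 0.6064232  -0.14131727  0.22376236]
 [ 0.60604195 -0.14402486  0.22642902]
 [ 0.60636917 -0.14721546  0.2247092 ]
 [ 0.60663916 -0.15037419  0.22334464]
 [ 0.60628534 -0.15308342  0.22584032]
 [
[... 7013 characters left out ...]
0e+01]
 [ 5.68e-01 -4.10e-02  1.78e-01  5.00e+01  4.10e+01  3.70e+01]
 [ 5.68e-01 -4.40e-02  1.81e-01  5.60e+01  5.20e+01  4.40e+01]
 [ 5.68e-01 -4.70e-02  1.76e-01  5.30e+01  4.80e+01  4.40e+01]
 [ 5.65e-01 -3.50e-02  1.78e-01  4.70e+01  4.40e+01  3.50e+01]
 [ 5.65e-01 -3.80e-02  1.78e-01  4.60e+01  4.30e+01  3.50e+01]
 [ 5.65e-01 -4.10e-02  1.81e-01  4.50e+01  4.00e+01  3.20e+01]
 [ 5.65e-01 -4.40e-02  1.76e-01  4.70e+01  4.30e+01  3.20e+01]
 [ 5.62e-01 -3.50e-02  1.75e-01  6.80e+01  6.60e+01  5.70e+01]
 [ 5.62e-01 -3.80e-02  1.79e-01  4.70e+01  4.50e+01  3.30e+01]
 [ 5.62e-01 -4.10e-02  1.77e-01  5.10e+01  4.40e+01  3.80e+01]
 [ 5.61e-01 -4.40e-02  1.82e-01  5.30e+01  4.80e+01  3.50e+01]]
```

View pics/crop_top.png

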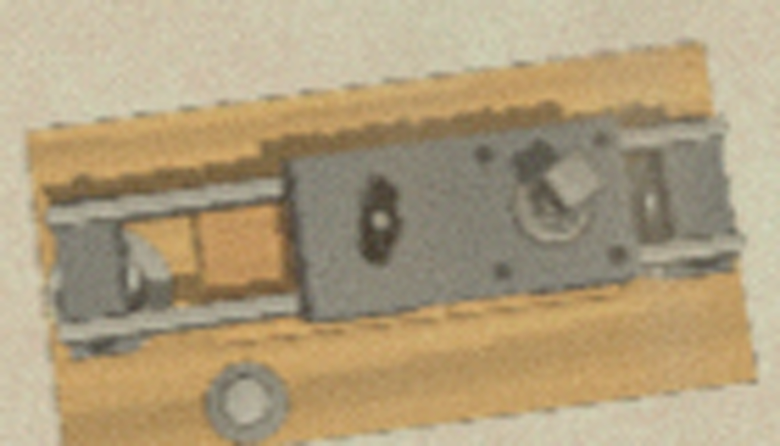

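The crop confirms it: the black wing at (381,220) and the grey square head at (575,182), standing in the boss ring at (552,212). Next I'll fit the axes and angles.

```bash
cat >> h.py <<'E'
def fit(W, verbose=True):
    x=W.reshape(-1,3); x=x[~np.isnan(x).any(1)]
    near=lambda c,r:np.hypot(x[:,0]-c[0],x[:,1]-c[1])<r
    k=x[near((.582,-.042),.032)&(x[:,2]>.168)&(x[:,2]<.19)]
    s=x[near((.599,-.143),.035)&(x[:,2]>.19)]
    return k,s
def rect(p):
    r=cv2.minAreaRect((p[:,:2]*1000).astype(np.float32)); return [np.round(v,1) for v in r]
E
python3 - <<'E'
from h import *
W=cloud("top",np.load("top0.npz")["d"]); S=cloud("side",np.load("side0.npz")["d"])
x=W[155:245,195:335].reshape(-1,3)
m=(abs(x[:,2]-.145)<.005)&(abs(x[:,1]+.09)<.12)
p=x[m]; 
# plate long edges: extremes in x per y bin, using points within the plate centre region
p=p[(p[:,1]<.0)&(p[:,1]>-.18)]
lo=[];hi=[]
for c in np.arange(-.17,-.005,.01):
    q=p[abs(p[:,1]-c)<.005]
    if len(q)>5: lo.append((c,q[:,0].min()));hi.append((c,q[:,0].max()))
for e in(lo,hi):
    e=np.array(e); f=np.polyfit(e[:,0],e[:,1],1); print("edge slope deg",np.degrees(np.arctan(f[0])),"x at -0.0925",np.polyval(f,-.0925))
for nm,C in(("top",W),("side",S)):
    k,s=fit(C)
    print(nm,"knob",len(k),k.mean(0).round(4),rect(k))
    v=np.linalg.svd(k[:,:2]-k[:,:2].mean(0))[2][0]; print(" wing axis deg",np.degrees(np.arctan2(v[1],v[0])))
    t=s[s[:,2]>np.median(s[:,2])-.006] if nm=="top" else s[s[:,2]>.221]
    print(" screw",len(s),s.mean(0).round(4),"top",len(t),t.mean(0).round(4),rect(t))
E
```

```text
edge slope deg -8.269729852163772 x at -0.0925 0.5441216923233453
edge slope deg -8.862147380493882 x at -0.0925 0.6376468878434532
top knob 67 [ 0.5827 -0.042   0.1791] [array([583.8, -42.2]), array([14.3, 44.9]), np.float64(81.4)]
 wing axis deg 171.75829979796632
 screw 86 [ 0.6    -0.1431  0.2231] top 76 [ 0.6007 -0.1439  0.2247] [array([ 601.3, -144. ]), array([26. , 25.8]), np.float64(37.7)]
side knob 61 [ 0.5785 -0.0471  0.1757] [array([581.1, -44.7]), array([18.8, 45.2]), np.float64(88.7)]
 wing axis deg 171.13444949353345
 screw 118 [ 0.5947 -0.1511  0.2127] top 41 [ 0.5976 -0.1483  0.2238] [array([ 599. , -147.7]), array([24.5, 26.2]), np.float64(34.1)]
```

Emit:
drive_tool --deltas '[[[0, 0, 0, -0.03, 0, 0, 0], [0, 0, 0, -0.06, 0, 0, 0], [0, 0, 0, -0.06, 0, 0, 0]]]'

```text
clock: 0.48
tcp_pos: [0.1392, 0.559, 0.2934]
orientation: [0.001, 0.122, 0.993, 0.002]
wrist_force: [0.2, 0.7, -1.0]
finger_gap: 0.0854
grip_force: 0.0
```

```bash
cat >> h.py <<'E'
from scipy.spatial.transform import Rotation as R
def go(pos,yaw):  # tool x-axis yaw, deg (mod 180), tool straight down
    s=get_state(); q=s["orientation"]; A=R.from_quat(np.r_[q[1:],q[0]])
    cand=[]
    for y in(yaw,yaw+180):
        B=R.from_euler("z",y,degrees=True)*R.from_euler("x",180,degrees=True)
        cand.append((A.inv()*B).as_rotvec(degrees=True))
    r=min(cand,key=np.linalg.norm)
    print("d",A.inv().apply(np.array(pos)-s["tcp_pos"]).round(4),"r",r.round(2),"j",s["joint_pos"].round(2),"t",s["clock"])
E
python3 -c "
from h import *
go((.583,-.043,.29),171.5)"
```

```text
d [-0.576  -0.4771  0.0019] r [ 0.22  0.04 -5.47] j [1.19 0.3  0.18 1.45 0.   1.43] t 0.475
```

Emit:
drive_tool --deltas '[[[0, -0.045, -0.037, 0, 0, 0, -0.5], [0, -0.09, -0.074, 0, 0, 0, -1], [0, -0.135, -0.112, 0, 0, 0, -1.5], [0, -0.18, -0.149, 0, 0, 0, -2], [0, -0.225, -0.186, 0, 0, 0, -2.5], [0, -0.27, -0.223, 0, 0, 0, -3], [0, -0.315, -0.261, 0, 0, 0, -3.5], [0, -0.36, -0.298, 0, 0, 0, -4], [0, -0.405, -0.335, 0, 0, 0, -4.5], [0, -0.45, -0.373, 0, 0, 0, -5], [0, -0.5, -0.414, 0, 0, 0, -5.5], [0, -0.545, -0.451, 0, 0, 0, -5.5]]]'

```text
clock: 1.98
tcp_pos: [0.5593, -0.013, 0.2899]
orientation: [-0.001, 0.074, 0.997, 0.0]
wrist_force: [0.9, -0.2, -0.3]
finger_gap: 0.0856
grip_force: 0.0
```

```bash
python3 -c "
from h import *
go((.583,-.043,.29),171.5)"
```

```text
d [-0.0278 -0.0262 -0.0001] r [ 0.02 -0.09  0.02] j [-0.17  0.28  0.14  1.43  0.   -0.02] t 1.975
```

Emit:
drive_tool --deltas '[[[0, -0.028, -0.026, 0, 0, 0, 0], [0, -0.028, -0.026, 0.04, 0, 0, 0], [0, -0.028, -0.026, 0.08, 0, 0, 0], [0, -0.028, -0.026, 0.08, 0, 0, 0], [0, -0.028, -0.026, 0.08, 0, 0, 0]]]'

```text
clock: 2.6
tcp_pos: [0.5829, -0.0409, 0.2121]
orientation: [0.0, 0.074, 0.997, 0.0]
wrist_force: [0.2, -0.1, 0.3]
finger_gap: 0.0857
grip_force: 0.0
```

```bash
python3 -c "
from h import *
go((.583,-.043,.156),171.5)
ims=[]
for n,c in(('top',(150,180,60,80)),('side',(150,250,75,100))):
    p,d=read_camera(n); r,q,h,w=c
    ims.append(cv2.resize(p[r:r+h,q:q+w,::-1],(400,300),interpolation=cv2.INTER_CUBIC))
cv2.imwrite('pics/k1.png',cv2.convertScaleAbs(np.hstack(ims),alpha=1.6))
"
```

```text
d [-0.0004 -0.002   0.0561] r [0.01 0.02 0.04] j [-0.21  0.34  0.03  1.27  0.   -0.06] t 2.6
```

View pics/k1.png

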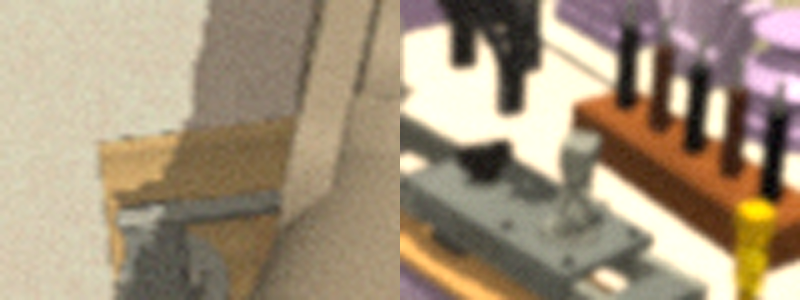

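Top view: the arm hides the spot. Side view: the two fingers, at (460,50) and (510,100), stand above the black wing at (483,160). I'll descend and close.

Emit:
drive_tool --deltas '[[[0, 0, -0.002, 0.03, 0, 0, 0], [0, 0, -0.002, 0.056, 0, 0, 0], [0, 0, -0.002, 0.056, 0, 0, 0], [120, 0, -0.002, 0.056, 0, 0, 0], [255, 0, -0.002, 0.056, 0, 0, 0], [255, 0, -0.002, 0.056, 0, 0, 0], [255, 0, -0.002, 0.056, 0, 0, 0], [255, 0, -0.002, 0.056, 0, 0, 0]]]' --newtons 50

```text
clock: 3.7
tcp_pos: [0.5832, -0.0429, 0.1565]
orientation: [0.001, 0.074, 0.997, 0.0]
wrist_force: [-1.5, 0.5, 5.6]
finger_gap: 0.0199
grip_force: 48.7
```

Emit:
drive_tool --deltas '[[[255, 0, 0, 0, 0, 0, 0], [255, 0, 0, 0, 0, 0, 3], [255, 0, 0, 0, 0, 0, 9], [255, 0, 0, 0, 0, 0, 15], [255, 0, 0, 0, 0, 0, 20], [255, 0, 0, 0, 0, 0, 20]]]'

```text
clock: 4.45
tcp_pos: [0.5832, -0.0428, 0.1565]
orientation: [0.001, 0.246, 0.969, 0.0]
wrist_force: [-0.3, 0.8, 6.4]
finger_gap: 0.0199
grip_force: 48.8
```

```bash
python3 -c "
from h import *
s=get_state();print(s['ft_torque'],s['wrist_force'],s['finger_gap']);go((.583,-.043,.156),171.5)"
```

```text
[0.26335621 0.06112592 0.02316192] [-0.34108868  0.8470184   6.40582901] 0.019888990302177872
d [ 0.0001 -0.0002  0.0005] r [  0.05   0.13 -19.99] j [-0.21  0.36 -0.07  1.14  0.    0.29] t 4.45
```

```bash
python3 -c "
from h import *
p,d=read_camera('side'); r,q,h,w=160,245,60,80
cv2.imwrite('pics/k2.png',cv2.convertScaleAbs(cv2.resize(p[r:r+h,q:q+w,::-1],(800,600),interpolation=cv2.INTER_CUBIC),alpha=2.2,beta=20))
"
```

```text
(no output)
```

View pics/k2.png

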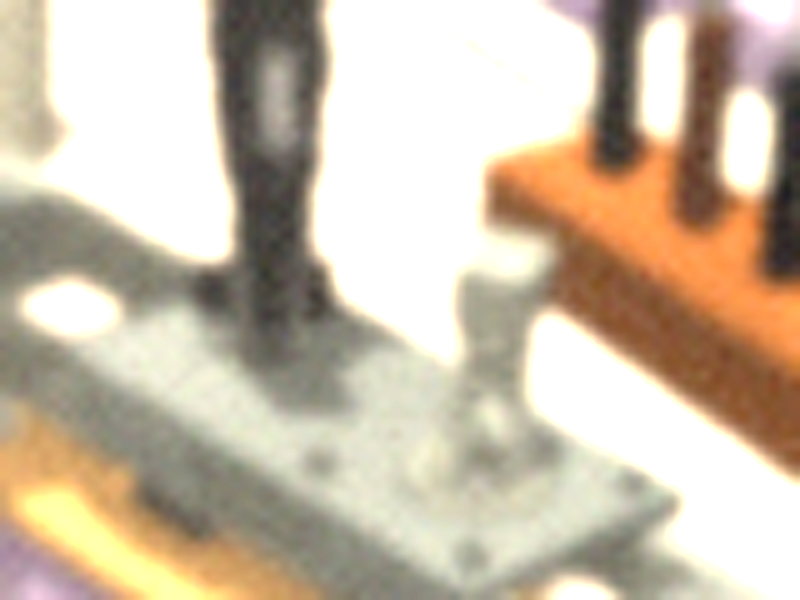

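The wing shows on both sides of the fingers, at (215,285) and (315,290). It now lies level in the picture, as expected after 20° clockwise, so it follows the fingers. I'll go on turning.

Emit:
drive_tool --deltas '[[[255, 0, 0, 0, 0, 0, 7], [255, 0, 0, 0, 0, 0, 14], [255, 0, 0, 0, 0, 0, 21], [255, 0, 0, 0, 0, 0, 28], [255, 0, 0, 0, 0, 0, 35], [255, 0, 0, 0, 0, 0, 40], [255, 0, 0, 0, 0, 0, 44], [255, 0, 0, 0, 0, 0, 48]]]'

```text
clock: 5.5
tcp_pos: [0.5833, -0.0428, 0.1565]
orientation: [0.001, 0.62, 0.785, 0.001]
wrist_force: [0.8, 1.2, 5.2]
finger_gap: 0.0199
grip_force: 48.7
```

```bash
python3 -c "
from h import *
s=get_state();print(s['ft_torque'],s['wrist_force'],s['finger_gap']);go((.583,-.043,.156),171.5)"
```

```text
[ 0.32209551 -0.08439133  0.11677841] [0.81099887 1.18078794 5.20717044] 0.01985625721173458
d [-0.0001 -0.0003  0.0005] r [  0.11   0.1  -68.07] j [-0.21  0.36 -0.07  1.14  0.    1.13] t 5.5
```

Emit:
drive_tool --deltas '[[[255, 0, 0, 0, 0, 0, 3], [255, 0, 0, 0, 0, 0, 5], [255, 0, 0, 0, 0, 0, 5]]]'

```text
clock: 5.88
tcp_pos: [0.5833, -0.0428, 0.1565]
orientation: [0.001, 0.652, 0.758, 0.001]
wrist_force: [0.1, 1.4, 5.5]
finger_gap: 0.0202
grip_force: 48.7
```

```bash
python3 -c "
from h import *
s=get_state();print(s['ft_torque'],s['wrist_force'],s['finger_gap']);go((.583,-.043,.156),171.5)"
```

```text
[ 0.28162832 -0.06360606  0.04605951] [0.13384462 1.35700217 5.45194963] 0.020154067027920466
d [-0.0001 -0.0003  0.0005] r [  0.12   0.1  -72.96] j [-0.21  0.36 -0.07  1.14  0.    1.21] t 5.875
```

Emit:
drive_tool --deltas '[[[255, 0, 0, 0, 0, 0, 3], [255, 0, 0, 0, 0, 0, 5], [255, 0, 0, 0, 0, 0, 5]]]'

```text
clock: 6.25
tcp_pos: [0.5833, -0.0428, 0.1565]
orientation: [0.001, 0.684, 0.729, 0.001]
wrist_force: [0.3, 0.9, 5.0]
finger_gap: 0.0202
grip_force: 48.7
```

```bash
python3 -c "
from h import *
s=get_state();print(s['ft_torque'],s['wrist_force'],s['finger_gap']);go((.583,-.043,.156),171.5)"
```

```text
[ 0.23757123 -0.10673904  0.68845042] [0.33710776 0.90365474 4.95926866] 0.02017192693074539
d [-0.0002 -0.0003  0.0005] r [  0.11   0.11 -77.87] j [-0.21  0.36 -0.07  1.14  0.    1.3 ] t 6.25
```

Torque is 0.69 N m, so the knob is at its stop. I'll ease off 2°, release and lift.

Emit:
drive_tool --deltas '[[[255, 0, 0, 0, 0, 0, -2], [0, 0, 0, 0, 0, 0, -2], [0, 0, 0, 0, 0, 0, -2], [0, 0, 0, 0, 0, 0, -2], [0, 0, 0, -0.05, 0, 0, -2], [0, 0, 0, -0.11, 0, 0, -2], [0, 0, 0, -0.11, 0, 0, -2], [0, 0, 0, -0.11, 0, 0, -2]]]'

```text
clock: 7.25
tcp_pos: [0.5824, -0.0431, 0.265]
orientation: [0.0, 0.672, 0.74, 0.0]
wrist_force: [0.7, 0.6, 0.8]
finger_gap: 0.0853
grip_force: 0.0
```

```bash
python3 -c "
from h import *
p,d=read_camera('side'); k,s=fit(cloud('side',d)); print(k.mean(0),rect(k)); print(s.mean(0)); t=s[s[:,2]>.221]; print(len(t),t.mean(0),rect(t))
v=np.linalg.svd(k[:,:2]-k[:,:2].mean(0))[2][0]; print(np.degrees(np.arctan2(v[1],v[0])))
go((.599,-.1435,.265),37)"
```

```text
[ 0.57895401 -0.04922797  0.17574567] [array([581.1, -48.3]), array([18.1, 45.2]), np.float64(4.7)]
[ 0.59502447 -0.15194315  0.21316965]
40 [ 0.59812226 -0.14887373  0.22385895] [array([ 599.2, -147.3]), array([26.1, 23.6]), np.float64(30.7)]
-76.87103503512807
d [-0.1017  0.0074 -0.0011] r [-1.100e-01  2.000e-02  5.852e+01] j [-0.21  0.33  0.14  1.39  0.    1.26] t 7.3
```

Emit:
drive_tool --deltas '[[[0, -0.05, 0.003, -0.005, 0, 0, -8], [0, -0.1, 0.006, -0.005, 0, 0, -16], [0, -0.1, 0.007, -0.005, 0, 0, -24], [0, -0.1, 0.007, -0.005, 0, 0, -31.5], [0, -0.1, 0.007, -0.005, 0, 0, -31.5], [0, -0.1, 0.007, -0.005, 0, 0, -31.5]]]'

```text
clock: 8.05
tcp_pos: [0.5986, -0.1416, 0.2692]
orientation: [-0.001, 0.447, 0.895, -0.0]
wrist_force: [0.4, -0.4, 0.5]
finger_gap: 0.085
grip_force: 0.0
```

```bash
python3 -c "
from h import *
go((.599,-.143,.204),127)"
```

```text
d [-0.0015 -0.0004  0.0651] r [-0.06 -0.1  -0.08] j [-0.36  0.39  0.25  1.43  0.    0.56] t 8.05
```

Emit:
drive_tool --deltas '[[[0, -0.001, 0, 0.04, 0, 0, 0], [0, -0.001, 0, 0.065, 0, 0, 0], [0, -0.001, 0, 0.065, 0, 0, 0], [100, -0.001, 0, 0.065, 0, 0, 0], [140, -0.001, 0, 0.065, 0, 0, 0], [255, -0.001, 0, 0.065, 0, 0, 0], [255, -0.001, 0, 0.065, 0, 0, 0], [255, -0.001, 0, 0.065, 0, 0, 0]]]' --newtons 30

```text
clock: 9.05
tcp_pos: [0.6, -0.143, 0.2062]
orientation: [0.001, 0.446, 0.895, 0.0]
wrist_force: [-0.4, 0.8, 4.4]
finger_gap: 0.0254
grip_force: 34.0
```

```bash
python3 -c "
from h import *
go((.599,-.143,.204),127); s=get_state(); print(s['ft_torque'])
p,d=read_camera('side'); k,t=fit(cloud('side',d)); print(k.mean(0)); r,q,h,w=160,245,60,80
cv2.imwrite('pics/s1.png',cv2.convertScaleAbs(cv2.resize(p[r:r+h,q:q+w,::-1],(800,600),interpolation=cv2.INTER_CUBIC),alpha=2.0,beta=20))
"
```

```text
d [ 0.0006 -0.0008  0.0022] r [0.05 0.08 0.02] j [-0.36  0.4   0.11  1.28 -0.    0.56] t 9.05
[-0.10720763  0.13212176 -0.01152637]
[ 0.57889004 -0.04895418  0.17540858]
```

View pics/s1.png

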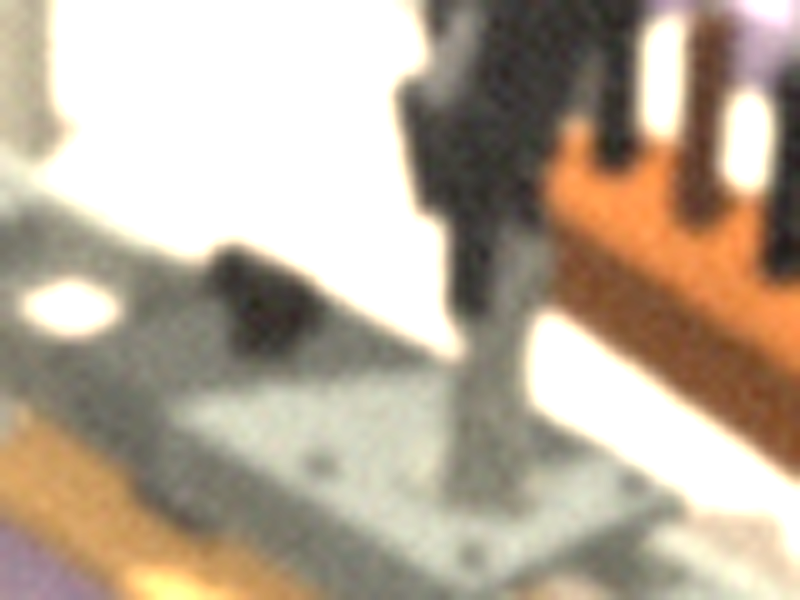

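The fingers hold the square head at (500,250), gap 25.4 mm, and the knob at (265,300) is turned. Now backward 62°, climbing with the thread.

Emit:
drive_tool --deltas '[[[255, 0, 0, -0.0001, 0, 0, -4], [255, 0, 0, -0.0003, 0, 0, -12], [255, 0, 0, -0.0005, 0, 0, -20], [255, 0, 0, -0.0007, 0, 0, -28], [255, 0, 0, -0.0009, 0, 0, -36], [255, 0, 0, -0.001, 0, 0, -44], [255, 0, 0, -0.0011, 0, 0, -52], [255, 0, 0, -0.0012, 0, 0, -60], [255, 0, 0, -0.0012, 0, 0, -62], [255, 0, 0, -0.0012, 0, 0, -62]]]'

```text
clock: 10.35
tcp_pos: [0.5995, -0.1419, 0.2057]
orientation: [-0.0, -0.078, 0.997, 0.001]
wrist_force: [1.7, 2.5, -4.2]
finger_gap: 0.0256
grip_force: 32.9
```

```bash
python3 -c "
from h import *
go((.6,-.143,.2075),189); s=get_state(); print(s['ft_torque'])"
```

```text
d [-0.0003 -0.0012 -0.0018] r [ 0.12 -0.03 -0.04] j [-0.36  0.4   0.11  1.28  0.   -0.52] t 10.35
[ 0.87388035 -0.51705382 -0.03143065]
```

The wrist now carries the screw's weight, so it is off the thread. Release it and let it drop.

Emit:
drive_tool --deltas '[[[0, 0, 0, -0.0012, 0, 0, 0], [0, 0, 0, -0.0012, 0, 0, 0], [0, 0, 0, -0.0012, 0, 0, 0], [0, 0, 0, -0.0012, 0, 0, 0], [0, 0, 0, -0.03, 0, 0, 0], [0, 0, 0, -0.08, 0, 0, 0], [0, 0, 0, -0.08, 0, 0, 0], [0, 0, 0, -0.08, 0, 0, 0]]]'

```text
clock: 11.35
tcp_pos: [0.5996, -0.1427, 0.2863]
orientation: [0.0, -0.079, 0.997, -0.0]
wrist_force: [0.4, 0.1, 0.2]
finger_gap: 0.0854
grip_force: 0.0
```

```bash
python3 -c "
from h import *
p,d=read_camera('side'); C=cloud('side',d); k,s=fit(C); print(s.mean(0))
x=C.reshape(-1,3); z=x[(np.hypot(x[:,0]-.599,x[:,1]+.145)<.03)&(x[:,2]<.24)][:,2]
z0=cloud('side',np.load('side0.npz')['d']).reshape(-1,3); z0=z0[(np.hypot(z0[:,0]-.599,z0[:,1]+.145)<.03)&(z0[:,2]<.24)][:,2]
print(np.sort(z)[::-1][:40:4],np.sort(z0)[::-1][:40:4])
for zz,lo in((.214,.007),):
    t=s[(s[:,2]>.212)]; print(len(t),t.mean(0),rect(t))
go((.599,-.143,.197),189)"
```

```text
[ 0.58944699 -0.16112811  0.47486199]
[0.22022671 0.21808017 0.21798278 0.21787727 0.2175376  0.2170876
 0.21674678 0.2164108  0.21537584 0.21507463] [0.22700923 0.22533072 0.22495908 0.22469142 0.22416055 0.22385092
 0.22361523 0.2229347  0.22238125 0.22200893]
922 [ 0.58900463 -0.1620048   0.49527794] [array([ 593.5, -147.8]), array([55.3, 68.4]), np.float64(39.3)]
d [ 0.0002 -0.0004  0.0885] r [ 0.04 -0.07  0.02] j [-0.36  0.39  0.29  1.47 -0.   -0.52] t 11.4
```

```bash
python3 -c "
from h import *
p,d=read_camera('side'); C=cloud('side',d); k,s=fit(C); t=s[(s[:,2]>.2145)&(s[:,2]<.24)]; print(len(t),t.mean(0),rect(t)); print(k.mean(0))
r,q,h,w=160,245,60,80
cv2.imwrite('pics/s2.png',cv2.convertScaleAbs(cv2.resize(p[r:r+h,q:q+w,::-1],(800,600),interpolation=cv2.INTER_CUBIC),alpha=1.7,beta=10))
"
```

```text
36 [ 0.59860572 -0.14543729  0.21753933] [array([ 600.9, -144. ]), array([28.4, 22.8]), np.float64(13.4)]
[ 0.57872016 -0.04979881  0.17510302]
```

View pics/s2.png

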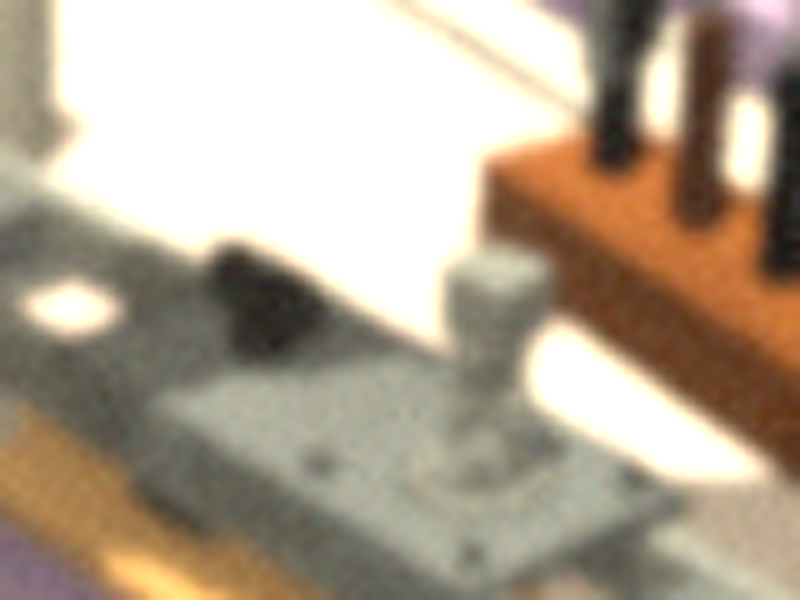

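The screw has dropped about 7 mm and stands upright, head at (500,270); the knob is unchanged. I'll regrip 7 mm lower and turn forward.

Emit:
drive_tool --deltas '[[[0, 0, 0, 0.05, 0, 0, 0], [0, 0, 0, 0.087, 0, 0, 0], [0, 0, 0, 0.087, 0, 0, 0], [100, 0, 0, 0.087, 0, 0, 0], [140, 0, 0, 0.087, 0, 0, 0], [255, 0, 0, 0.087, 0, 0, 0], [255, 0, 0, 0.087, 0, 0, 0], [255, 0, 0, 0.087, 0, 0, 0]]]' --newtons 30

```text
clock: 12.45
tcp_pos: [0.6003, -0.1426, 0.2008]
orientation: [0.001, -0.079, 0.997, -0.0]
wrist_force: [0.1, 1.1, 5.5]
finger_gap: 0.0255
grip_force: 30.6
```

Emit:
drive_tool --deltas '[[[255, 0, 0, 0.0002, 0, 0, 7], [255, 0, 0, 0.0004, 0, 0, 16], [255, 0, 0, 0.0006, 0, 0, 25], [255, 0, 0, 0.0008, 0, 0, 34], [255, 0, 0, 0.001, 0, 0, 43], [255, 0, 0, 0.0012, 0, 0, 52], [255, 0, 0, 0.0014, 0, 0, 61], [255, 0, 0, 0.0016, 0, 0, 70], [255, 0, 0, 0.0018, 0, 0, 79], [255, 0, 0, 0.002, 0, 0, 86], [255, 0, 0, 0.002, 0, 0, 90], [255, 0, 0, 0.002, 0, 0, 90]]]'

```text
clock: 13.95
tcp_pos: [0.5984, -0.1432, 0.1988]
orientation: [0.0, 0.65, 0.76, -0.001]
wrist_force: [-5.0, -0.8, 9.4]
finger_gap: 0.0254
grip_force: 31.8
```

```bash
python3 -c "
from h import *
go((.599,-.143,.197),99); s=get_state(); print(s['ft_torque'],s['wrist_force'])"
```

```text
d [0.0001 0.0006 0.0018] r [-0.09  0.08 -0.02] j [-0.36  0.4   0.1   1.26 -0.    1.05] t 13.95
[-0.09401027  1.41414442  0.0794774 ] [-4.99203573 -0.84739701  9.35967948]
```

Emit:
drive_tool --deltas '[[[255, 0, 0, 0.0002, 0, 0, 7], [255, 0, 0, 0.0004, 0, 0, 16], [255, 0, 0, 0.0006, 0, 0, 25], [255, 0, 0, 0.0008, 0, 0, 34], [255, 0, 0, 0.001, 0, 0, 43], [255, 0, 0, 0.0012, 0, 0, 52], [255, 0, 0, 0.0014, 0, 0, 61], [255, 0, 0, 0.0016, 0, 0, 70], [255, 0, 0, 0.0018, 0, 0, 79], [255, 0, 0, 0.002, 0, 0, 86], [255, 0, 0, 0.002, 0, 0, 90], [255, 0, 0, 0.002, 0, 0, 90]]]'

```text
clock: 15.45
tcp_pos: [0.5983, -0.1422, 0.1968]
orientation: [-0.0, 0.997, 0.079, -0.001]
wrist_force: [-5.7, 2.1, 9.6]
finger_gap: 0.0251
grip_force: 30.4
```

Emit:
drive_tool --deltas '[[[0, 0, 0, 0, 0, 0, 0], [0, 0, 0, 0, 0, 0, 0], [0, 0, 0, 0, 0, 0, 0], [0, 0, 0, 0, 0, 0, 0], [0, 0, 0, -0.05, 0, 0, 0], [0, 0, 0, -0.08, 0, 0, 0], [0, 0, 0, -0.08, 0, 0, 0], [0, 0, 0, -0.08, 0, 0, 0]]]'

```text
clock: 16.45
tcp_pos: [0.5994, -0.1426, 0.2747]
orientation: [-0.0, 0.997, 0.079, -0.0]
wrist_force: [0.7, -0.1, -0.8]
finger_gap: 0.0854
grip_force: 0.0
```

```bash
python3 -c "
from h import *
go((.599,-.143,.193),9); s=get_state(); print(s['ft_torque'],s['wrist_force'])
p,d=read_camera('side'); C=cloud('side',d); k,s=fit(C); s=s[s[:,2]<.235]; print(np.sort(s[:,2])[::-1][:40:4])
t=s[s[:,2]>.2105]; print(len(t),t.mean(0),rect(t)); print(k.mean(0))
"
```

```text
d [-0.0004  0.0003  0.0817] r [-0.03  0.04  0.03] j [-0.36  0.39  0.26  1.44  0.    2.62] t 16.45
[-0.01409638  0.02447093 -0.02608183] [ 0.65451548 -0.06449207 -0.77355752]
[0.21588188 0.2140751  0.21386796 0.21359288 0.21324029 0.21285896
 0.21267236 0.21222214 0.21193649 0.21161443]
42 [ 0.59213218 -0.14620369  0.21288606] [array([ 591.1, -145.3]), array([28.5, 25.3]), np.float64(11.7)]
[ 0.57901676 -0.04896335  0.17520048]
```

The screw sank 4 mm, but the head now leans about 7 mm toward -x. I'll regrip closing along world x, which straightens it and also winds the wrist back.

Emit:
drive_tool --deltas '[[[0, 0, 0, 0, 0, 0, -10], [0, 0, 0, 0, 0, 0, -20], [0, 0, 0, 0, 0, 0, -30], [0, 0, 0, 0, 0, 0, -40], [0, 0, 0, 0, 0, 0, -50], [0, 0, 0, 0, 0, 0, -60], [0, 0, 0, 0, 0, 0, -70], [0, 0, 0, 0, 0, 0, -80], [0, 0, 0, 0, 0, 0, -90], [0, 0, 0, 0, 0, 0, -100], [0, 0, 0, 0, 0, 0, -110], [0, 0, 0, 0, 0, 0, -120]]]'

```text
clock: 18.0
tcp_pos: [0.5989, -0.1424, 0.2737]
orientation: [-0.001, 0.428, 0.904, -0.0]
wrist_force: [-0.1, 0.4, 0.3]
finger_gap: 0.085
grip_force: 0.0
```

Emit:
drive_tool --deltas '[[[0, 0, 0, 0, 0, 0, -10], [0, 0, 0, 0, 0, 0, -20], [0, 0, 0, 0, 0, 0, -30], [0, 0, 0, 0, 0, 0, -40], [0, 0, 0, 0, 0, 0, -50], [0, 0, 0, 0, 0, 0, -60], [0, 0, 0, 0, 0, 0, -70], [0, 0, 0, 0, 0, 0, -80], [0, 0, 0, 0, 0, 0, -90], [0, 0, 0, 0, 0, 0, -100], [0, 0, 0, 0, 0, 0, -110], [0, 0, 0, 0, 0, 0, -120]]]'

```text
clock: 19.5
tcp_pos: [0.5989, -0.1424, 0.2737]
orientation: [-0.001, -0.569, 0.822, 0.001]
wrist_force: [0.1, -0.1, 0.0]
finger_gap: 0.0854
grip_force: 0.0
```

Emit:
drive_tool --deltas '[[[0, 0, 0, 0, 0, 0, -10], [0, 0, 0, 0, 0, 0, -20], [0, 0, 0, 0, 0, 0, -29], [0, 0, 0, 0, 0, 0, -30], [0, 0, 0, 0, 0, 0, -30]]]'

```text
clock: 20.12
tcp_pos: [0.5993, -0.1425, 0.2746]
orientation: [0.0, 0.76, -0.65, -0.001]
wrist_force: [-0.6, -0.1, -0.2]
finger_gap: 0.0855
grip_force: 0.0
```

```bash
python3 -c "
from h import *
go((.597,-.1425,.194),279)
p,d=read_camera('side'); C=cloud('side',d); k,s=fit(C); s=s[s[:,2]<.235]; print(np.sort(s[:,2])[::-1][:40:4])
t=s[s[:,2]>.2095]; print(len(t),t.mean(0),rect(t))
r,q,h,w=160,245,60,80
cv2.imwrite('pics/s3.png',cv2.convertScaleAbs(cv2.resize(p[r:r+h,q:q+w,::-1],(800,600),interpolation=cv2.INTER_CUBIC),alpha=1.7,beta=10))
"
```

```text
d [-0.0003  0.0021  0.0806] r [ 0.07  0.05 -0.1 ] j [-0.36  0.39  0.26  1.44  0.   -2.09] t 20.125
[0.2158166  0.21466031 0.21420954 0.21399931 0.21389273 0.21362121
 0.21326111 0.21256422 0.21217234 0.21185161]
49 [ 0.59092538 -0.14758881  0.21293025] [array([ 590.4, -146.1]), array([26.6, 25.2]), np.float64(8.1)]
```

View pics/s3.png

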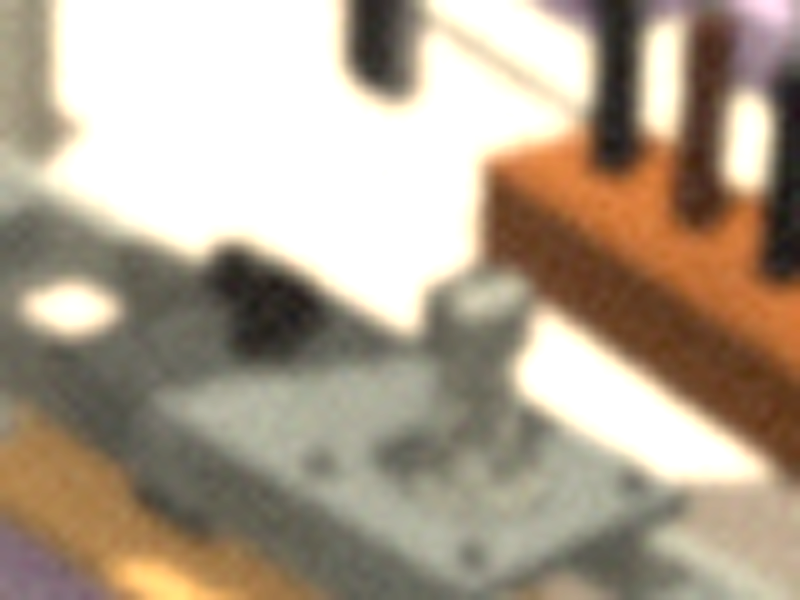

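The head at (480,300) leans left (-x) in the picture, about 6°; the knob is unchanged. I'll grip closing along x to straighten it.

Emit:
drive_tool --deltas '[[[0, 0, 0.001, 0.05, 0, 0, 0], [0, 0, 0.001, 0.079, 0, 0, 0], [0, 0, 0.001, 0.079, 0, 0, 0], [100, 0, 0.001, 0.079, 0, 0, 0], [140, 0, 0.001, 0.079, 0, 0, 0], [255, 0, 0.001, 0.079, 0, 0, 0], [255, 0, 0.001, 0.079, 0, 0, 0], [255, 0, 0.001, 0.079, 0, 0, 0]]]' --newtons 30

```text
clock: 21.18
tcp_pos: [0.5989, -0.1431, 0.1976]
orientation: [-0.0, 0.761, -0.649, 0.001]
wrist_force: [-1.6, -0.0, 5.6]
finger_gap: 0.0252
grip_force: 33.8
```

```bash
python3 -c "
from h import *
go((.598,-.1425,.195),279); s=get_state(); print(s['ft_torque'],s['wrist_force'])"
```

```text
d [-0.0008  0.0008  0.0026] r [-0.08 -0.06  0.02] j [-0.36  0.4   0.09  1.26 -0.   -2.09] t 21.175
[-0.03467657  0.32706003  0.00989405] [-1.60432362 -0.02545504  5.6469163 ]
```

Emit:
drive_tool --deltas '[[[255, 0, 0, 0.0002, 0, 0, 7], [255, 0, 0, 0.0004, 0, 0, 16], [255, 0, 0, 0.0006, 0, 0, 25], [255, 0, 0, 0.0008, 0, 0, 34], [255, 0, 0, 0.001, 0, 0, 43], [255, 0, 0, 0.0012, 0, 0, 52], [255, 0, 0, 0.0014, 0, 0, 61], [255, 0, 0, 0.0016, 0, 0, 70], [255, 0, 0, 0.0018, 0, 0, 79], [255, 0, 0, 0.002, 0, 0, 86], [255, 0, 0, 0.002, 0, 0, 90], [255, 0, 0, 0.002, 0, 0, 90]]]'

```text
clock: 22.68
tcp_pos: [0.5981, -0.1424, 0.1956]
orientation: [-0.0, -0.079, 0.997, 0.0]
wrist_force: [-3.9, 2.1, 9.4]
finger_gap: 0.0255
grip_force: 34.1
```

Emit:
drive_tool --deltas '[[[255, 0, 0, 0.0002, 0, 0, 7], [255, 0, 0, 0.0004, 0, 0, 16], [255, 0, 0, 0.0006, 0, 0, 25], [255, 0, 0, 0.0008, 0, 0, 34], [255, 0, 0, 0.001, 0, 0, 43], [255, 0, 0, 0.0012, 0, 0, 52], [255, 0, 0, 0.0014, 0, 0, 61], [255, 0, 0, 0.0016, 0, 0, 70], [255, 0, 0, 0.0018, 0, 0, 79], [255, 0, 0, 0.002, 0, 0, 86], [255, 0, 0, 0.002, 0, 0, 90], [255, 0, 0, 0.002, 0, 0, 90]]]'

```text
clock: 24.18
tcp_pos: [0.5983, -0.1415, 0.1936]
orientation: [-0.001, 0.649, 0.761, 0.001]
wrist_force: [-2.6, 4.3, 8.5]
finger_gap: 0.0254
grip_force: 34.0
```

```bash
python3 -c "
from h import *
go((.598,-.1425,.193),99); s=get_state(); print(s['ft_torque'],s['wrist_force'])
p,d=read_camera('side'); C=cloud('side',d); k,s=fit(C); print(k.mean(0))
x=C.reshape(-1,3); x=x[np.hypot(x[:,0]-.595,x[:,1]+.15)<.03]
for a in np.arange(.15,.22,.005):
    m=x[abs(x[:,2]-a)<.0025]; print(a.round(3),len(m),m.mean(0).round(4))
r,q,h,w=160,245,60,80
cv2.imwrite('pics/s4.png',cv2.convertScaleAbs(cv2.resize(p[r:r+h,q:q+w,::-1],(800,600),interpolation=cv2.INTER_CUBIC),alpha=2,beta=20))
"
```

```text
d [-0.001  -0.0004  0.0006] r [ 0.04 -0.12  0.04] j [-0.36  0.4   0.08  1.25  0.    1.05] t 24.175
[ 0.96178983  0.89075804 -0.06676735] [-2.57700225  4.29376669  8.45427968]
[ 0.57868658 -0.04838892  0.17531834]
0.15 19 [ 0.593  -0.1497  0.1502]
0.155 10 [ 0.5944 -0.1479  0.1547]
0.16 13 [ 0.5926 -0.1488  0.1598]
0.165 10 [ 0.5915 -0.1456  0.1646]
0.17 16 [ 0.5959 -0.1496  0.1692]
0.175 8 [ 0.5894 -0.1463  0.1749]
0.18 10 [ 0.5904 -0.1508  0.1804]
0.185 10 [ 0.5921 -0.1497  0.1845]
0.19 10 [ 0.5929 -0.1553  0.1904]
0.195 15 [ 0.5922 -0.1522  0.1951]
0.2 18 [ 0.5919 -0.1537  0.2   ]
0.205 26 [ 0.5878 -0.1525  0.205 ]
0.21 40 [ 0.5977 -0.147   0.21  ]
0.215 24 [ 0.5952 -0.1472  0.2151]
0.22 22 [ 0.5948 -0.1458  0.2203]
```

View pics/s4.png

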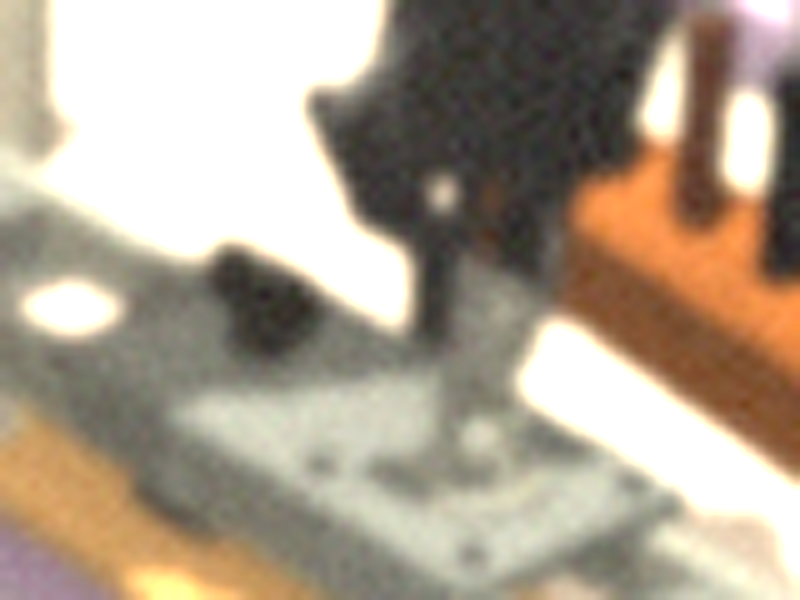

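The fingers hold the head at (485,290), the screw stands upright in the boss, and the knob and carriage have not moved. It has made one full turn forward, sinking about 8 mm. I'll let it settle and hand in.

Emit:
drive_tool --deltas '[[[255, 0, 0, 0, 0, 0, 0], [255, 0, 0, 0, 0, 0, 0], [255, 0, 0, 0, 0, 0, 0], [255, 0, 0, 0, 0, 0, 0]]]'

```text
clock: 24.72
tcp_pos: [0.5982, -0.1414, 0.1935]
orientation: [-0.001, 0.649, 0.761, 0.001]
wrist_force: [-2.6, 3.8, 7.7]
finger_gap: 0.0255
grip_force: 34.0
```

```bash
python3 -c "
from workcell import hand_in
print(hand_in())"
```

```text
the job is handed in; nothing more can be done
None
```

I handed the job in at 24.7 s, with no verdict returned: the knob is tight against its stop, the screw dropped about 7 mm and was turned forward one full turn, and the gripper still holds its head at 34 N with no sign that the carriage moved.

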